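Clear the bean gate and hold the bin open for refilling

ROBOT

A 6-joint arm with a two-finger parallel gripper is mounted at the origin on a cart in front of the work surface, level with it; the furniture and walls round the work are solid. World frame = base frame: x ahead of the robot, y to its left, z up, the work surface at z = 0. Lengths are in m, angles in rad, forces in N, time in s.
With the tool pointing down it reaches from about 0.425 to 0.95 m from the base axis. Payload 14.7 kg.
Tool frame: the origin (TCP) lies at the very end of the fingers, on their centre line; the grasp point (between the pads) lies 19 mm behind it; z points along the fingers, y is the line along which they close (so a half turn about z gives the same grasp; the last joint's range is limited). The gripper opens to 85 mm and grips with 20 to 120 N. Pads are 22 mm wide; open, the fingers measure 114 mm over their backs; the gripper's body (76 mm by 85 mm) begins 54 mm behind the grasp point. The pads swing forward as they close: fully open they stand 13 mm farther back than shut.
Start: joints at [1.271, 0.48, 1.596, -0, 1.065, -0.047], TCP at [0.163, 0.629, 0.231] pointing down, gripper open.
Joint ranges: [-2.75, 2.75], [-0.82, 2.05], [0.23, 2.67], [-1.56, 4.7], [0.09, 2.69], [-2.92, 2.92]. Speed limits (rad/s): [1.89, 1.89, 2.39, 3.01, 3.01, 3.01].

INTERFACE

Orientations are given as a unit quaternion [w, x, y, z].
In Python, from station import env gives the robot as it stands. The module is installed in compiled form; this text tells all that it offers.
- The arm moves only by the tool send_rows, never from a script. Its argument "series" is text: rows parted by semicolons, each of 5 numbers parted by spaces: the shift along the world's x, y, z in mm, then the turn about the world's z in degrees, then the closure, from 0 (fully open) to 1 (shut). A call has 1 to 20 rows; each row shifts and turns the commanded pose from where the row before left it; what a row does not reach is not made up. A row lasts 1/10 s, in which the tool goes at most 50 mm and 8.59 degrees, less where a joint would pass 70% of its speed; a pose out of reach is approached as far as the arm can. A call with a gripper value outside its range is refused whole. The fingers move at their own pace and stop on an object; "newtons" is the grip in N (left out, the last holds). Time passes only in rows, so rows that do not move let the fingers close. It gives the time, the measured TCP pose, the force, the opening and the grip force at its end, in the units of the state.
- env.get_obs(): the state, without advancing time (a new reading comes with each control period).
- env.grab_frame(name): name is "scene" or "top" or "wrist"; returns a dict with "frame" (384x512x3 uint8, red, green, blue), "intrinsics" (3x3 intrinsics, pixels), "T" (4x4, takes a point from camera to world coordinates); the wrist camera has in their place "mount" (4x4, takes a point from camera to tool coordinates, whose origin is the TCP and whose axes are the flange's). Camera axes: x right, y down, z forward; pixel columns grow to the right and rows downward; lengths in m; the calibration is good to about 2 mm. The wrist camera is an equidistant fisheye: a pixel r from the principal point sees the ray r / f radians off the axis. A picture is of the moment at which its call begins: read the wrist's pose just before it. There is no depth.
- env.hand_in(): hands the job in; it is judged then, once.
Trained networks look in a picture, given as the dict that the camera call returned (one of the last four; its "shot" number tells which), for a name from the list of things; names that differ only in an ending like _2 or _b are one class to them, and where a whole thing is asked for, a point or a joint stands for the part that bears it (a point fixed in the world has none). Each returns a list of dicts, best first, with "p" (0 to 1); they miss things now and then, are a little off and sometimes report something else, mostly with a low value. They report only what shows in the picture. A call takes as long as a camera call. They do not tell look-alikes from the thing itself.
- env.look_for(picture, thing): "pixel" ([column, row] in pixels, amid what is visible of it).
The state is a dict: "time_s": time; "q": joint angles; "dq": joint speeds; "joint_torque": joint torques, N m; "position": TCP position; "tool_rot": TCP orientation; "force": force on the tool from outside, world axes, zero at the start; "wrist_torque": the same for the moment, N m; "grip_width": finger opening in m; "finger_force": force on a finger pad.
Only numpy, scipy, OpenCV 4.12 (cv2) and the standard library are available. Lean on these libraries where they do the work, as an engineer would, in place of code of your own. Each camera call takes 0.05 s, during which the arm holds its last target. There are 200 camera calls.

TASK

The bean bin is to be topped up, but its slide gate has stopped half way on a stray bean: draw the wooden gate knob all the way up so that the bean can drop into the dosing cup, then push it fully home so that the new beans stay in. Then, before you touch the red wing catch, try the lid by a small lift of its bow handle; if it is caught, turn the wing clockwise (seen from above) to free it. Raise the lid to 60 degrees or a little more and finish while still holding it there, because it falls shut by itself, with the dosing cup still under the spout and the pitcher, tamper and jar left where they are.

Things in the scene. Friction and masses are not known exactly. Their poses are not given: they have to be found in the camera images.
- bean_bin: steel bean bin, fixed to the counter, 160 mm deep (x), 240 mm wide (y), rim 165 mm high, with a chute at the front (-x side, towards the robot) that ends 188 mm in front of the origin; origin on the counter under the middle of the bin, x pointing from the chute to the rear, y to the left, z up
- gate (a joint): slide of the gate in the chute: 0 m = pushed home (shut, down), 0.040 m = drawn fully up (open); a sprung ball clicks over a bump at about 0.006 m and another at about 0.034 m (about 5 N with the sliding friction), elsewhere it stays where it is left (friction 2 N); starts about half way
- gate_knob (a point): middle of the round wooden gate knob, 26 mm in diameter and about 25 mm high, upright axis, moves with the gate; it stands 65 mm in front of the bin's front wall, 174 mm above the counter when home (lid top: 173 mm); 20 mm below this point the gate's thin stem begins
- lid (a joint): hinge of the lid: 0 rad = shut, opens upward to 1.40 rad at most; weighs about 0.4 kg and falls shut when let go; when caught, it lifts only about 0.02 rad (about 3 mm at the handle) and then stops hard
- lid_hinge (a point): middle of the lid's hinge line at the bin's rear rim; the hinge runs along the bin's y
- lid_handle (a point): middle of the steel bow handle's round bar, 12 mm thick, straight for 88 mm along the bin's y, 42 mm clear above the lid's top; with the lid shut it lies 120 mm in front of the hinge line, 50 mm above it and 40 mm to the left of the bin's middle; moves with the lid, its own z turning with the lid
- wing (a point): middle of the red wing of the quarter-turn catch, on the catch's upright axis, on the lid to the right of the handle; the wing is a bar 10 mm thick, 20 mm high (10 mm each way from this point, which is 27 mm above the lid) and 48 mm long: 29 mm towards its own -x, 19 mm towards its +x. It stays where it is left and turns with about 0.05 N m; it rides on the lid and its yaw is the wing's
- wing_tip (a point): near the wing's long end, 27 mm from the catch's axis. A tongue under the lid points the same way: to the front it is under a ledge and holds the lid; turned clockwise (from above) to its stop, where the long end points left (the bin's +y, 90 degrees from the front), it is free. It starts anywhere between, and whether it holds can only be felt
- spout (a point): middle of the chute's spout opening, which looks down, 61 mm above the counter
- dosing_cup: grey dosing cup, 59 mm in diameter and 50 mm high, loose, standing under the spout; origin at the centre of its underside
- milk_pitcher: milk pitcher, 85x113x98 mm, loose bystander; origin at the centre of its underside
- tamper: tamper with a brown handle, 58 mm in diameter and 89 mm high, loose bystander; origin at the centre of its underside
- jar: glass jar with a yellow lid, 64 mm in diameter and 82 mm high, loose bystander; origin at the centre of its underside
There are look-alikes about, which are no part of the job. What is shaped like the dosing_cup but turquoise is not meant.

How it is judged:
On the way, in this order (a step that is already met when the one before it is completed fails the run):
1. the gate is drawn all the way up (value of joint gate above 0.035 m), for 0.05 s.
2. the gate is pushed fully home (value of joint gate below 0.004 m), for 0.2 s.
3. the lid is tried with a lift while the wing catch has not been turned (value of joint lid above 0.01 rad and distance of wing_tip from where it was at the start of the episode below 0.012 m).
At the end, for the whole second after the job is handed in: the lid is held up by the fingers at 0.95 rad or more and steady, the gate is home within 4 mm, and the dosing cup stands upright with its middle within 25 mm of the spout's (value of joint lid above 0.95 rad and velocity of joint lid between -0.1 and 0.1 rad/s and contact force between the fingers and lid above 0.5 N and value of joint gate below 0.004 m and horizontal distance between dosing_cup and spout below 0.025 m and angle between dosing_cup's own z axis and vertical below 0.1 rad); the arm keeps its last pose, push and grip.
It fails at once if the lid is opened while the gate is not home (value of joint lid above 0.1 rad and value of joint gate above 0.006 m).
It fails at once if the pitcher, tamper or jar is shifted by more than 20 mm (distance of any of milk_pitcher, tamper, jar from where it was at the start of the episode above 0.02 m).
It also fails if it takes over 69 s, if anything falls off the work surface, if the arm or the gripper's body presses on something with over 40 N, if the wrist force passes 120 N, or if a joint passes its speed limit or range.

## Working session

There is one attempt and no reset: what is moved stays moved. The work goes in short steps, Python scripts to look and compute and a tool call to move; the robot and the scene stay as the last step left them, time stands still between calls to the robot, and variables do not carry over. Pictures are saved under pics/ and viewed, at most 13 in all, crops included, and the job is handed in when it is done.

Besides the shell and the picture viewer there is one more tool, called after ">>>" as a command line: name --argument value ..., lists and objects as JSON in quotes. send_rows: Moves the arm, as the interface text tells. Its arguments: {"type":"object","properties":{"series":{"type":"string"},"newtons":{"type":"number"}},"required":["series"]}

```bash
mkdir -p pics; cat > h.py <<'E'
import numpy as np, cv2, json
from station import env
names=["bean_bin","gate_knob","lid_handle","wing","wing_tip","dosing_cup","milk_pitcher","tamper","jar"]
def pt(o): 
    print({k:np.round(o[k],4).tolist() for k in("time_s","q","position","tool_rot","force","grip_width","finger_force")})
def ray(f,px):
    K=np.array(f["intrinsics"]);T=np.array(f["T"])
    d=T[:3,:3]@np.linalg.solve(K,[px[0],px[1],1.]);return T[:3,3],d/np.linalg.norm(d)
def onz(f,px,z):
    o,d=ray(f,px);return o+d*(z-o[2])/d[2]
def proj(f,P):
    T=np.array(f["T"]);p=T[:3,:3].T@(np.asarray(P)-T[:3,3]);p=np.array(f["intrinsics"])@p;return p[:2]/p[2]
def tri(rs):
    A=0;b=0
    for o,d in rs:
        M=np.eye(3)-np.outer(d,d);A=A+M;b=b+M@o
    return np.linalg.solve(A,b)
def save(f,n,crop=None,s=1):
    im=f["frame"][:,:,::-1]
    if crop: im=im[crop[1]:crop[3],crop[0]:crop[2]]
    cv2.imwrite("pics/"+n,cv2.resize(im,None,fx=s,fy=s,interpolation=cv2.INTER_CUBIC))
E
python3 - <<'E'
from h import *
pt(env.get_obs())
fs={c:env.grab_frame(c) for c in("scene","top")}
import pickle;pickle.dump(fs,open("f0.pkl","wb"))
for c,f in fs.items():
    save(f,c+"0.png",s=1.5); print(c,np.round(f["T"],3).tolist(),np.round(f["intrinsics"],1).tolist())
    for n in names: print(n,[(np.round(r["pixel"],1).tolist(),round(r["p"],2)) for r in env.look_for(f,n)[:3]])
E
```

```text
{'time_s': 0.0, 'q': [1.2714, 0.4808, 1.5969, -0.0, 1.0651, -0.0466], 'position': [0.1625, 0.6289, 0.2307], 'tool_rot': [-0.0001, 0.1261, 0.992, -0.0006], 'force': [0.5607, 0.0249, 0.0459], 'grip_width': 0.0854, 'finger_force': 0.0}
scene [[0.721, -0.476, 0.504, -0.149], [-0.693, -0.479, 0.539, -0.702], [-0.016, -0.737, -0.675, 1.053], [0.0, 0.0, 0.0, 1.0]] [[424.9, 0.0, 256.6], [0.0, 424.9, 193.9], [0.0, 0.0, 1.0]]
bean_bin [([273.5, 198.4], 0.56)]
gate_knob [([242.5, 193.4], 0.72), ([191.6, 172.3], 0.39)]
lid_handle [([280.2, 181.0], 0.73)]
wing [([288.0, 188.9], 0.64), ([239.0, 192.9], 0.63)]
wing_tip []
dosing_cup [([191.1, 238.1], 0.84), ([205.5, 218.3], 0.82), ([226.9, 256.4], 0.77)]
milk_pitcher [([215.5, 156.1], 0.81)]
tamper [([190.7, 169.0], 0.51)]
jar [([356.8, 276.3], 0.6)]
top [[0.004, -0.991, 0.134, 0.336], [-1.0, -0.002, 0.014, -0.002], [-0.013, -0.134, -0.991, 1.364], [0.0, 0.0, 0.0, 1.0]] [[385.7, 0.0, 260.5], [0.0, 385.7, 193.3], [0.0, 0.0, 1.0]]
bean_bin [([259.9, 165.8], 0.86)]
gate_knob [([287.6, 167.9], 0.75)]
lid_handle [([255.7, 203.7], 0.74), ([285.5, 168.4], 0.72), ([263.5, 162.3], 0.56)]
wing [([288.5, 169.7], 0.55)]
wing_tip [([159.1, 159.4], 0.52)]
dosing_cup [([234.6, 246.8], 0.82), ([271.7, 242.4], 0.8), ([222.0, 226.6], 0.62)]
milk_pitcher [([160.2, 160.0], 0.64)]
tamper [([157.1, 190.4], 0.79)]
jar [([369.2, 179.1], 0.72)]
```

View pics/scene0.png

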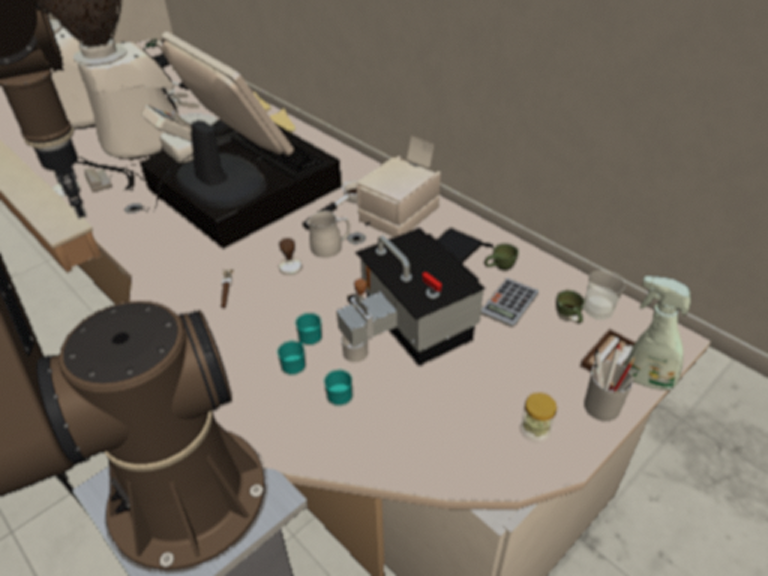

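View pics/top0.png

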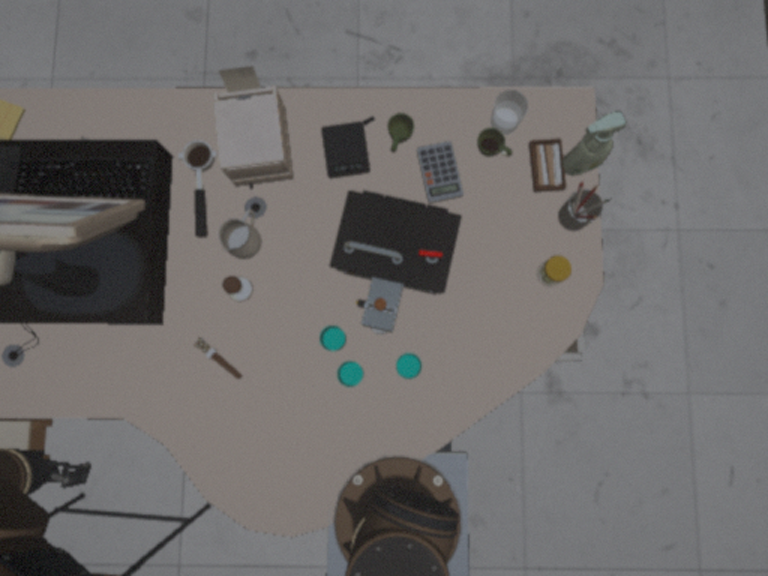

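The scene shows the black-lidded bin, with its handle at raw scene (265,170), its red wing at (288,188) and its knob at (242,193). The grey cup is under the chute, and three turquoise look-alikes stand in front of it. I'll fit the bin pose next.

```bash
python3 - <<'E'
from h import *
import pickle
fs=pickle.load(open("f0.pkl","rb"))
f=fs["top"];im=f["frame"]
hsv=cv2.cvtColor(im,cv2.COLOR_RGB2HSV)
m=((hsv[:,:,2]<60)).astype(np.uint8);m[:115]=0;m[205:]=0;m[:,:215]=0;m[:,315:]=0
m=cv2.morphologyEx(m,cv2.MORPH_OPEN,np.ones((3,3)))
n,l,s,c=cv2.connectedComponentsWithStats(m);k=1+np.argmax(s[1:,4])
P=np.argwhere(cv2.morphologyEx((l==k).astype(np.uint8),cv2.MORPH_CLOSE,np.ones((15,15))))[:,::-1]
W=np.array([onz(f,p,.172)[:2] for p in P])*1000
r=cv2.minAreaRect(W.astype(np.float32));print("lid rect",r,np.round(cv2.boxPoints(r)))
for c,f in fs.items():
    h=cv2.cvtColor(f["frame"],cv2.COLOR_RGB2HSV)
    red=((h[:,:,1]>170)&(h[:,:,2]>90)&((h[:,:,0]<6)|(h[:,:,0]>174)))
    q=np.argwhere(red)[:,::-1]; q=q[(abs(q-[288,178])<25).all(1)]
    print(c,"red",len(q),q.mean(0) if len(q) else 0); 
    if len(q):
        w=np.array([onz(f,p,.205)[:2] for p in q])*1000; print(cv2.minAreaRect(w.astype(np.float32)))
a=fs["scene"]["frame"][145:255,215:335];b=fs["top"]["frame"][120:230,210:330]
o=np.vstack([cv2.resize(x,None,fx=5,fy=2.7*5/5,interpolation=cv2.INTER_CUBIC) if 0 else cv2.resize(x,None,fx=3.6,fy=2.7,interpolation=cv2.INTER_CUBIC) for x in(a,b)])
o=np.hstack([cv2.resize(x,None,fx=3.3,fy=3.3,interpolation=cv2.INTER_CUBIC) for x in(a,b)])
cv2.imwrite("pics/zoom0.png",o[:,:,::-1]);print(o.shape)
E
```

```text
lid rect ((603.4800415039062, 5.9517059326171875), (241.46441650390625, 179.73776245117188), 77.13480377197266) [[ 489.  -92.]
 [ 664. -132.]
 [ 718.  104.]
 [ 543.  144.]]
scene red 71 [288.01408451 186.78873239]
((572.7447509765625, -68.80281829833984), (59.33891296386719, 17.756271362304688), 77.35820770263672)
top red 44 [286.70454545 168.63636364]
((569.424072265625, -64.93385314941406), (46.16362762451172, 8.592268943786621), 83.61016845703125)
(363, 792, 3)
```

View pics/zoom0.png

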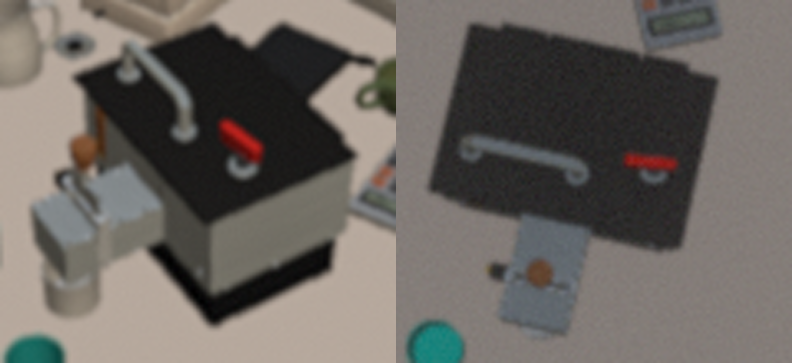

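The zoomed view shows the handle bar running along the bin's y. The red wing lies nearly along the bin's y with its long end apparently left, and the knob stands upright in the chute bridge. Now a least-squares pose fit.

```bash
cat > fit.py <<'E'
from h import *
import pickle
from scipy.optimize import least_squares
fs=pickle.load(open("f0.pkl","rb"))
t=lambda x,y:((x-396)/3.3+210,y/3.3+120); s=lambda x,y:(x/3.3+215,y/3.3+145)
# bin pts, top px, scene px
def W(p,b): 
    x,y,a=p; return np.array([x+np.cos(a)*b[0]-np.sin(a)*b[1],y+np.sin(a)*b[0]+np.cos(a)*b[1],b[2]])
def pts(v):
    g=v[3]; return {"knob":(-.145,0,.174+g),"hl":(-.04,.084-.002,.221),"hr":(-.04,-.002,.221),"wing":(v[4],v[5],.2)}
obs=[("top","knob",t(540,273)),("scene","knob",s(84,151)),("top","hl",t(469,143)),("top","hr",t(581,166)),
("scene","hl",s(130,47)),("scene","hr",s(184,102)),("top","wing",None),("scene","wing",None)]
obs=[o for o in obs if o[2]]
def res(v):
    P=pts(v);return np.concatenate([proj(fs[c],W(v,P[n]))-px for c,n,px in obs])
if __name__=="__main__":
    r=least_squares(res,[.6,0,-.22,.02,-.03,-.07]);v=r.x;print(np.round(v,4),np.round(r.fun,1))
    for n,b in dict(pts(v),hinge=(.08,0,.171),spout=(-.155,0,.061),fl=(-.08,.12,.173),fr=(-.08,-.12,.173),rl=(.08,.12,.173),rr=(.08,-.12,.173)).items():
        w=W(v,b);q=proj(fs["top"],w);u=proj(fs["scene"],w);print(n,np.round(w,3),"topcrop",np.round([(q[0]-210)*3.3+396,(q[1]-120)*3.3]),"scenecrop",np.round((u-[215,145])*3.3))
    # wing axis from red: bar middle is 5mm toward long end
    rr=[]
    for c,px in(("top",(286.7,168.6)),("scene",(288.0,186.8))): rr.append(ray(fs[c],px))
    w=tri(rr);d=w[:2]-v[:2];a=v[2];print("red mid",np.round(w,4),"bin",np.round([np.cos(a)*d[0]+np.sin(a)*d[1],-np.sin(a)*d[0]+np.cos(a)*d[1]],4))
    for n,cp in (("cup",(205.5,218.3)),): pass
E
python3 fit.py
```

```text
Traceback (most recent call last):
  File "fit.py", line 17, in <module>
    r=least_squares(res,[.6,0,-.22,.02,-.03,-.07]);v=r.x;print(np.round(v,4),np.round(r.fun,1))
  File "fit.py", line 15, in res
    P=pts(v);return np.concatenate([proj(fs[c],W(v,P[n]))-px for c,n,px in obs])
                                               ~^^^^^^^^
  File "fit.py", line 8, in W
    x,y,a=p; return np.array([x+np.cos(a)*b[0]-np.sin(a)*b[1],y+np.sin(a)*b[0]+np.cos(a)*b[1],b[2]])
    ^^^^^
ValueError: too many values to unpack (expected 3)
```

```bash
sed -i 's/x,y,a=p;/x,y,a=p[:3];/' fit.py; python3 fit.py
```

```text
[ 0.604  -0.0019 -0.2189  0.022  -0.03   -0.07  ] [ 1.8  1.  -1.4 -0.1  4.5 -0.1 -2.4 -1.1  0.3 -0.8 -1.9 -3.2]
knob [0.462 0.03  0.196] topcrop [546. 276.] scenecrop [ 80. 151.]
hl [0.583 0.087 0.221] topcrop [484. 143.] scenecrop [131.  44.]
hr [0.565 0.005 0.221] topcrop [573. 162.] scenecrop [178.  91.]
wing [ 0.56  -0.064  0.2  ] topcrop [647. 172.] scenecrop [227. 146.]
hinge [ 0.682 -0.019  0.171] topcrop [599.  53.] scenecrop [279.  88.]
spout [0.453 0.032 0.061] topcrop [547. 300.] scenecrop [ 77. 257.]
fl [0.552 0.133 0.173] topcrop [439. 185.] scenecrop [78. 76.]
fr [ 0.5   -0.102  0.173] topcrop [686. 240.] scenecrop [211. 220.]
rl [0.708 0.098 0.173] topcrop [478.  26.] scenecrop [212.  24.]
rr [ 0.656 -0.136  0.173] topcrop [721.  79.] scenecrop [355. 155.]
red mid [ 0.5716 -0.0668  0.2031] bin [-0.0175 -0.0704]
```

```bash
python3 - <<'E'
import re
s=open("fit.py").read()
s=s.replace('"hl":(-.04,.084-.002,.221),"hr":(-.04,-.002,.221)','"hl":(-.04,.04+v[4],.221),"hr":(-.04,.04-v[4],.221),"fl":(-.08-v[5],.12+v[5],.173),"fr":(-.08-v[5],-.12-v[5],.173),"rr":(.08,-.12-v[5],.173)').replace(',"wing":(v[4],v[5],.2)','')
s=s.replace('("top","wing",None),("scene","wing",None)','("top","fl",t(430,191)),("top","fr",t(681,248)),("scene","fl",s(77,78)),("scene","fr",s(210,222)),("scene","rr",s(355,155)),("top","rr",t(718,77))')
s=s.replace("-.03,-.07])",".05,.003])").replace("fl=(-.08,.12,.173),fr=(-.08,-.12,.173),","").replace(",rr=(.08,-.12,.173)","")
open("fit.py","w").write(s)
E
python3 fit.py
```

```text
[ 6.038e-01 -1.000e-04 -2.171e-01  2.110e-02  5.140e-02  2.400e-03] [ 1.3  1.1 -1.7 -0.1  0.8 -0.7  0.1 -0.4 -1.7 -2.5 -0.7 -1.8  1.2 -1.1
  1.6 -1.6 -1.2 -0.9 -0.3 -0.1 -0.1  0.2  1.   0.6]
knob [0.462 0.031 0.195] topcrop [544. 277.] scenecrop [ 78. 151.]
hl [0.584 0.098 0.221] topcrop [472. 141.] scenecrop [124.  39.]
hr [ 0.562 -0.003  0.221] topcrop [581. 165.] scenecrop [182.  96.]
fl [0.55  0.137 0.173] topcrop [434. 187.] scenecrop [73. 75.]
fr [ 0.497 -0.102  0.173] topcrop [686. 243.] scenecrop [209. 222.]
rr [ 0.656 -0.137  0.173] topcrop [721.  79.] scenecrop [355. 156.]
hinge [ 0.682 -0.017  0.171] topcrop [597.  53.] scenecrop [277.  87.]
spout [0.452 0.033 0.061] topcrop [546. 300.] scenecrop [ 75. 256.]
rl [0.708 0.1   0.173] topcrop [476.  26.] scenecrop [210.  23.]
red mid [ 0.5716 -0.0668  0.2031] bin [-0.0171 -0.0721]
```

>>> send_rows --series "30 -37 9 0 0;30 -37 9 0 0;30 -37 9 0 0;30 -37 9 0 0;30 -37 9 0 0;30 -37 9 0 0;30 -37 9 0 0;28 -40 7 0 0;9 -42 0 0 0;9 -42 0 0 0;9 -42 0 0 0;9 -42 0 0 0;9 -42 0 0 0;9 -42 0 1 0;8 -46 0 1 0;0 0 0 0 0;0 0 0 0 0"

```text
time_s: 2.7
position: [0.4626, 0.0313, 0.3013]
tool_rot: [0.0, 0.11, 0.994, 0.0]
force: [-0.2, 0.5, 0.5]
grip_width: 0.0856
finger_force: 0.0
```

```bash
cat >> h.py <<'E'
from scipy.spatial.transform import Rotation as R
def wf():
    o=env.get_obs();f=env.grab_frame("wrist")
    q=np.array(o["tool_rot"]);Tt=np.eye(4);Tt[:3,:3]=R.from_quat(q[[1,2,3,0]]).as_matrix();Tt[:3,3]=o["position"]
    f["T"]=Tt@np.array(f["mount"]);return o,f
def wproj(f,P):
    T=f["T"];K=np.array(f["intrinsics"]);p=T[:3,:3].T@(np.asarray(P)-T[:3,3]);r=np.hypot(p[0],p[1]);th=np.arctan2(r,p[2])
    return np.array([K[0,2]+K[0,0]*th*p[0]/r,K[1,2]+K[1,1]*th*p[1]/r])
def wonz(f,px,z):
    K=np.array(f["intrinsics"]);u=(px[0]-K[0,2])/K[0,0];v=(px[1]-K[1,2])/K[1,1];th=np.hypot(u,v)
    d=f["T"][:3,:3]@np.array([np.sin(th)*u/th,np.sin(th)*v/th,np.cos(th)]);o=f["T"][:3,3];return o+d*(z-o[2])/d[2]
E
python3 - <<'E'
from h import *
o,f=wf();pt(o);save(f,"w1.png",s=1.5);print(np.round(f["mount"],3).tolist(),np.round(f["intrinsics"],1).tolist())
for n in ["gate_knob","wing","lid_handle","dosing_cup","wing_tip"]: print(n,[(np.round(r["pixel"],1).tolist(),round(r["p"],2)) for r in env.look_for(f,n)[:3]])
print("pred",wproj(f,[.462,.031,.195]))
import pickle;pickle.dump(f,open("w1.pkl","wb"))
E
```

```text
{'time_s': 2.7, 'q': [0.0021, 0.141, 1.9131, 0.0002, 1.0874, -1.3479], 'position': [0.4626, 0.0313, 0.3013], 'tool_rot': [0.0, 0.1102, 0.9939, 0.0001], 'force': [-0.2425, 0.4594, 0.4782], 'grip_width': 0.0856, 'finger_force': 0.0}
[[-0.0, -0.95, -0.312, 0.081], [1.0, -0.001, 0.001, 0.0], [-0.001, -0.312, 0.95, -0.142], [0.0, 0.0, 0.0, 1.0]] [[297.3, 0.0, 252.6], [0.0, 297.3, 187.3], [0.0, 0.0, 1.0]]
gate_knob [([259.5, 181.7], 0.64)]
wing [([185.5, 299.3], 0.77), ([254.8, 244.8], 0.39)]
lid_handle [([251.3, 277.8], 0.57)]
dosing_cup [([285.0, 42.3], 0.8), ([328.1, 94.9], 0.74), ([257.4, 124.6], 0.7)]
wing_tip [([187.1, 300.7], 0.55)]
pred [251.64921377 186.02876348]
```

View pics/w1.png

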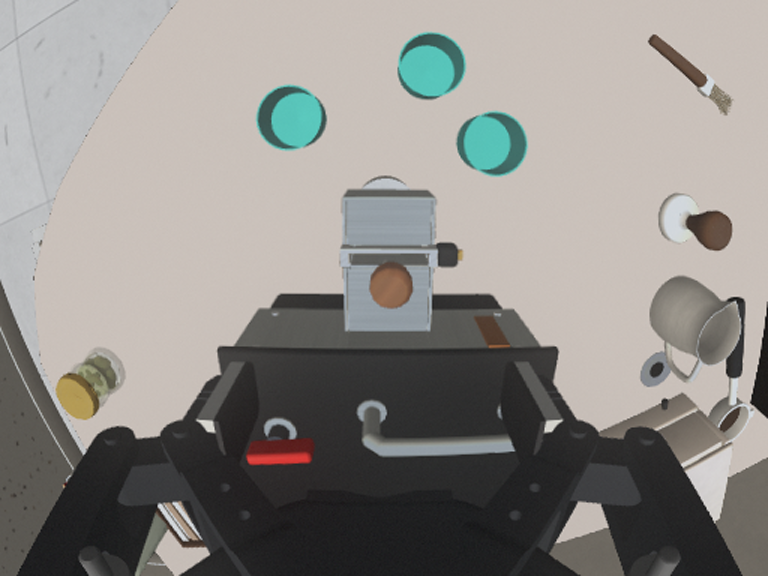

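The wrist view shows the knob at (390,287), the wing at about (248–313,452) with its post base at (279,431), and lid front corners at (219,348) and (558,348), all in 1.5x pixels. I'll convert these to world positions.

```bash
python3 - <<'E'
from h import *
import pickle
f=pickle.load(open("w1.pkl","rb"))
def p(n,x,y,z): 
    w=wonz(f,((x-.25)/1.5,(y-.25)/1.5),z);print(n,np.round(w,4));return w
p("knobtop",390,286,.207)
a=p("lidfl",558,348,.173);b=p("lidfr",219,348,.173);d=(a-b);print("yaw",np.degrees(np.arctan2(d[1],d[0]))-90,np.linalg.norm(d),(a+b)/2)
p("post",279,430,.175)
a=p("wingL",313,451,.21);b=p("wingR",248,455,.21);d=a-b;print("wing dir",np.degrees(np.arctan2(d[1],d[0])),np.linalg.norm(d))
p("barR",372,447,.221);p("bar mid?",450,444,.221)
p("chuteL",436,200,.14);p("chuteR",342,200,.14)
im=f["frame"];h=cv2.cvtColor(im,cv2.COLOR_RGB2HSV)
q=np.argwhere((h[:,:,1]>150)&(h[:,:,2]>150)&((h[:,:,0]<6)|(h[:,:,0]>174)))[:,::-1];q=q[(abs(q-[187,301])<30).all(1)]
w=np.array([wonz(f,x,.21)[:2] for x in q])*1000;print(len(q),cv2.minAreaRect(w.astype(np.float32)))
E
```

```text
knobtop [0.4636 0.0377 0.207 ]
lidfl [0.548  0.1444 0.173 ]
lidfr [ 0.4941 -0.0919  0.173 ]
yaw -12.857062391570963 0.24230068858655412 [0.52103103 0.02626037 0.173     ]
post [ 0.5689 -0.07    0.175 ]
wingL [ 0.5662 -0.0373  0.21  ]
wingR [ 0.5628 -0.0845  0.21  ]
wing dir 85.89292526991304 0.04735624131282808
barR [0.5617 0.0048 0.221 ]
bar mid? [0.5712 0.0534 0.221 ]
chuteL [0.4322 0.0787 0.14  ]
chuteR [0.4182 0.0157 0.14  ]
264 ((568.976318359375, -64.1619644165039), (45.256874084472656, 8.997932434082031), 84.65296173095703)
```

>>> send_rows --series "1 5 -35 0 0;0 0 -40 0 0;0 0 -30 0 0;0 0 -15 0 0;0 0 -5 0 0;0 0 0 0 0;0 0 0 0 1;0 0 0 0 1;0 0 0 0 1;0 0 0 0 1;0 0 0 0 1;0 0 0 0 1;0 0 0 0 1;0 0 0 0 1" --newtons 40

```text
time_s: 4.4
position: [0.464, 0.0379, 0.1766]
tool_rot: [0.0, 0.109, 0.994, 0.0]
force: [0.1, 7.5, 1.8]
grip_width: 0.0237
finger_force: 39.1
```

```bash
python3 - <<'E'
from h import *
o,f=wf();pt(o);save(f,"w2.png",s=1.5)
E
```

```text
{'time_s': 4.4, 'q': [0.0156, 0.2981, 2.066, 0.0011, 0.7765, -1.3377], 'position': [0.464, 0.0379, 0.1766], 'tool_rot': [0.0005, 0.1089, 0.9941, 0.0005], 'force': [0.143, 7.4925, 1.7957], 'grip_width': 0.0237, 'finger_force': 39.1066}
```

View pics/w2.png

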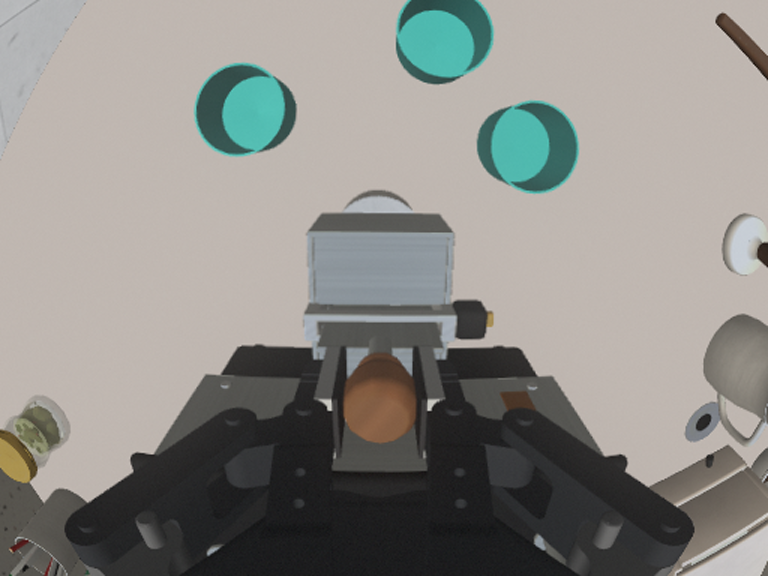

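The knob is between the pads, with the grip held at 23.7 mm. Now I'll pull up.

>>> send_rows --series "0 2 0 0 1;0 0 4 0 1;0 0 4 0 1;0 0 4 0 1;0 0 4 0 1;0 0 3 0 1;0 0 0 0 1"

```text
time_s: 5.15
position: [0.464, 0.0385, 0.1958]
tool_rot: [0.001, 0.109, 0.994, -0.001]
force: [1.2, -8.6, 1.8]
grip_width: 0.0234
finger_force: 40.5
```

>>> send_rows --series "0 -1 1 0 1;0 0 1 0 1;0 0 1 0 1;0 0 0 0 1"

```text
time_s: 5.55
position: [0.4639, 0.0383, 0.1986]
tool_rot: [0.0, 0.109, 0.994, -0.0]
force: [3.0, -3.3, 1.1]
grip_width: 0.0237
finger_force: 40.4
```

```bash
python3 - <<'E'
from h import *
pt(env.get_obs())
fs={c:env.grab_frame(c) for c in("scene",)}
f=fs["scene"];print(env.look_for(f,"gate_knob")[:2])
save(f,"s2.png",crop=(190,140,350,260),s=4)
E
```

```text
{'time_s': 5.55, 'q': [0.0173, 0.266, 2.0424, -0.0003, 0.8324, -1.3355], 'position': [0.4639, 0.0383, 0.1986], 'tool_rot': [0.0004, 0.1087, 0.9941, -0.0001], 'force': [2.9941, -3.3053, 1.0945], 'grip_width': 0.0237, 'finger_force': 40.4319}
[{'pixel': [240.1, 200.3], 'p': 0.52}]
```

>>> send_rows --series "0 0 1 0 1;0 0 1 0 1;0 0 0 0 1"

```text
time_s: 5.95
position: [0.4639, 0.0383, 0.2004]
tool_rot: [0.0, 0.109, 0.994, -0.0]
force: [3.0, -3.3, 0.4]
grip_width: 0.0237
finger_force: 40.4
```

>>> send_rows --series "0 0 1 0 1;0 0 1 0 1;0 0 0 0 1"

```text
time_s: 6.25
position: [0.4635, 0.0383, 0.201]
tool_rot: [-0.0, 0.109, 0.994, -0.0]
force: [13.3, -3.3, -30.7]
grip_width: 0.0234
finger_force: 42.6
```

```bash
python3 - <<'E'
from h import *
o,f=wf();pt(o);save(f,"w3.png",crop=(150,80,350,330),s=2)
E
```

```text
{'time_s': 6.25, 'q': [0.0173, 0.2627, 2.0394, -0.0002, 0.8402, -1.3355], 'position': [0.4635, 0.0383, 0.201], 'tool_rot': [-0.0003, 0.1087, 0.9941, -0.0001], 'force': [13.3372, -3.3111, -30.653], 'grip_width': 0.0234, 'finger_force': 42.6472}
```

View pics/w3.png

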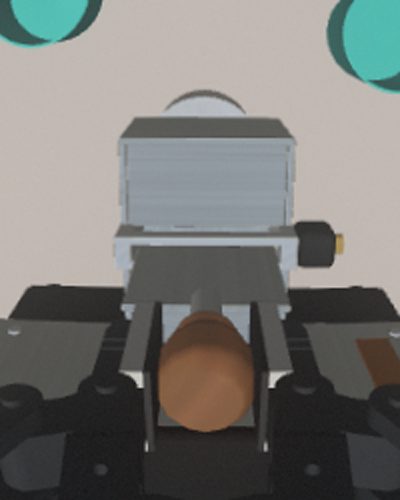

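The wrist force of -30 N marks the upper stop, and the slide plate is drawn up. Now I'll push it home.

>>> send_rows --series "0 0 -2 0 1;0 0 0 0 1;0 0 -5 0 1;0 0 -5 0 1;0 0 -5 0 1;0 0 -5 0 1;0 0 -5 0 1;0 0 -5 0 1;0 0 -4 0 1;0 0 -2 0 1;0 0 -2 0 1;0 0 0 0 1"

```text
time_s: 7.5
position: [0.4638, 0.0383, 0.1618]
tool_rot: [0.0, 0.109, 0.994, -0.0]
force: [5.4, -3.8, -2.2]
grip_width: 0.0234
finger_force: 45.2
```

>>> send_rows --series "0 0 -1 0 1;0 0 -1 0 1;0 0 -1 0 1;0 0 0 0 1"

```text
time_s: 7.9
position: [0.4641, 0.0383, 0.1603]
tool_rot: [0.001, 0.109, 0.994, 0.0]
force: [-4.0, -4.2, 31.0]
grip_width: 0.0234
finger_force: 48.3
```

>>> send_rows --series "0 0 0 0 1;0 0 0 0 1;0 0 1 0 1;0 0 0 0 0.45;0 0 0 0 0.45;0 0 0 0 0.45;0 0 0 0 0.45"

```text
time_s: 8.6
position: [0.4632, 0.0384, 0.16]
tool_rot: [-0.0, 0.109, 0.994, 0.0]
force: [0.9, 0.4, 0.0]
grip_width: 0.0469
finger_force: 0.0
```

```bash
python3 - <<'E'
from h import *
o,f=wf();pt(o);save(f,"w4.png",crop=(100,80,400,380),s=2)
E
```

```text
{'time_s': 8.6, 'q': [0.0174, 0.3238, 2.0826, 0.0002, 0.7359, -1.3356], 'position': [0.4632, 0.0384, 0.16], 'tool_rot': [-0.0004, 0.1087, 0.9941, 0.0], 'force': [0.91, 0.4091, 0.0483], 'grip_width': 0.0469, 'finger_force': 0.0}
```

View pics/w4.png

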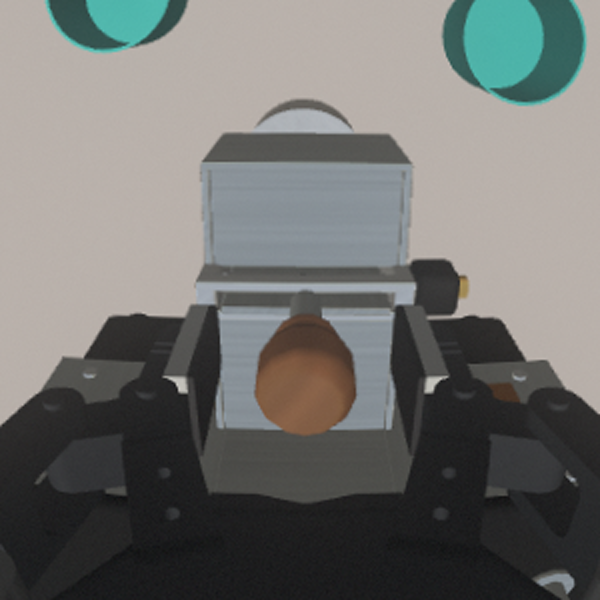

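The slide plate is down, so the gate is home, and the knob is released and upright. Next the handle: rise, turn -90°, move over the bar and go down.

>>> send_rows --series "0 0 40 0 0.45;0 0 45 0 0.45;0 0 45 0 0;10 2 0 -8 0;10 2 0 -8 0;10 2 0 -8 0;10 2 0 -8 0;10 2 0 -8 0;10 2 0 -8 0;10 1 0 -8 0;10 1 0 -8 0;10 1 0 -8 0;10 1 0 -8 0;10 0 0 -8 0;0 0 0 -2 0;0 0 0 0 0" --newtons 25

```text
time_s: 10.25
position: [0.5735, 0.0544, 0.2899]
tool_rot: [-0.0, 0.78, 0.626, -0.0]
force: [0.1, -0.2, -0.7]
grip_width: 0.0855
finger_force: 0.0
```

```bash
python3 - <<'E'
from h import *
o,f=wf();pt(o);save(f,"w5.png",s=1.5)
print(env.look_for(f,"lid_handle")[:2],env.look_for(f,"wing")[:2],"pred bar",wproj(f,[.573,.054,.221]),wproj(f,[.5632,.0111,.221]),wproj(f,[.5828,.0969,.221]))
import pickle;pickle.dump(f,open("w5.pkl","wb"))
E
```

```text
{'time_s': 10.25, 'q': [0.0419, 0.3217, 1.6977, 0.0001, 1.1229, 0.2602], 'position': [0.5735, 0.0544, 0.2899], 'tool_rot': [-0.0002, 0.78, 0.6258, -0.0003], 'force': [0.0674, -0.232, -0.6686], 'grip_width': 0.0855, 'finger_force': 0.0}
[{'pixel': [289.3, 191.5], 'p': 0.69}] [{'pixel': [288.1, 193.5], 'p': 0.75}, {'pixel': [277.1, 299.1], 'p': 0.59}] pred bar [253.38555187 201.67870172] [253.01703039 251.67959519] [253.78679169 144.37930851]
```

View pics/w5.png

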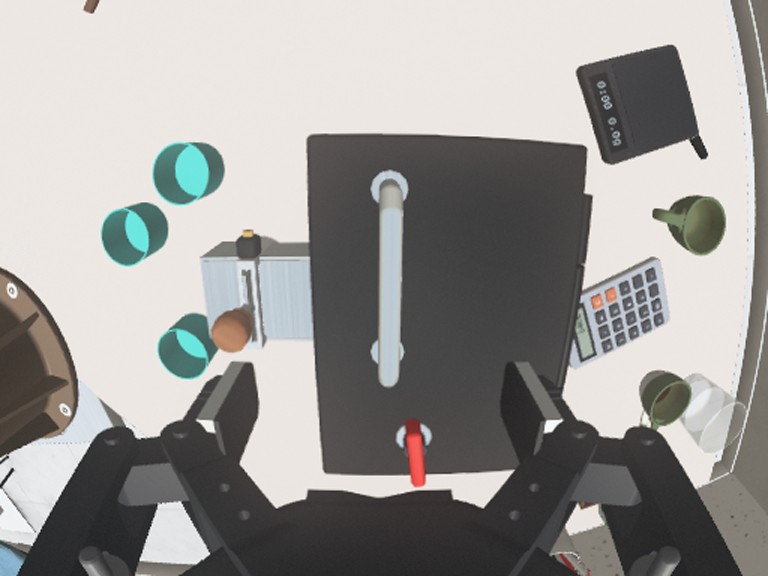

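The view shows the bar upright in the image at column about 391 (1.5x), ends at rows about 185 and 383. The knob is seen down at (232,330), and the wing runs from (413,425) to (417,485) with its post at (414,437).

```bash
python3 - <<'E'
from h import *
import pickle
f=pickle.load(open("w5.pkl","rb"))
def p(n,x,y,z): 
    w=wonz(f,((x-.25)/1.5,(y-.25)/1.5),z);print(n,np.round(w,4));return w
a=p("barL",391.5,200,.221);b=p("barR",389,375,.221);d=a-b;print(np.degrees(np.arctan2(d[1],d[0])),(a+b)/2,np.linalg.norm(d))
p("post",414,437,.175);a=p("wingL",413.5,422,.21);b=p("wingR",417.5,485,.21);d=a-b;print(np.degrees(np.arctan2(d[1],d[0])),np.linalg.norm(d))
a=p("fl",308,135,.173);b=p("fr",324,474,.173);d=a-b;print(np.degrees(np.arctan2(d[1],d[0])),(a+b)/2);p("knob",231,330,.186);a=p("rl",586,147,.173)
E
```

```text
barL [0.5895 0.1038 0.221 ]
barR [0.5685 0.0117 0.221 ]
77.15483787673823 [0.57898061 0.05775906 0.221     ] 0.09442568451156712
post [ 0.5704 -0.0702  0.175 ]
wingL [ 0.575  -0.0309  0.21  ]
wingR [ 0.568  -0.0852  0.21  ]
82.66746827804201 0.054781726286427336
fl [0.5506 0.1454 0.173 ]
fr [ 0.4955 -0.0943  0.173 ]
77.05279724087102 [0.52309004 0.02554135 0.173     ]
knob [0.4742 0.0428 0.186 ]
rl [0.7144 0.1072 0.173 ]
```

>>> send_rows --series "5 0 -30 0 0;0 0 -30 0 0;0 0 -20 0 0;0 0 -9 0 0;0 0 0 0 1;0 0 0 0 1;0 0 0 0 1;0 0 0 0 1;0 0 0 0 1;0 0 0 0 1;0 0 0 0 1;0 0 0 0 1;0 0 0 0 1" --newtons 25

```text
time_s: 11.7
position: [0.579, 0.0543, 0.202]
tool_rot: [0.0, 0.78, 0.626, 0.0]
force: [-0.3, -0.5, 6.7]
grip_width: 0.0109
finger_force: 24.5
```

>>> send_rows --series "0 0 1 0 1;0 0 1 0 1;0 0 1 0 1;0 0 0 0 1"

```text
time_s: 12.1
position: [0.5798, 0.0541, 0.2044]
tool_rot: [0.001, 0.78, 0.626, 0.001]
force: [10.3, -2.1, -9.4]
grip_width: 0.0108
finger_force: 24.3
```

>>> send_rows --series "0 0 1 0 1;0 0 0 0 1"

```text
time_s: 12.3
position: [0.5802, 0.0541, 0.2054]
tool_rot: [0.001, 0.78, 0.626, 0.001]
force: [12.3, -1.6, -10.1]
grip_width: 0.0111
finger_force: 24.3
```

>>> send_rows --series "2 0 0 0 1;0 0 0 0 1;1 0 2 0 1;0 0 0 0 1"

```text
time_s: 12.7
position: [0.5811, 0.0539, 0.2072]
tool_rot: [-0.0, 0.78, 0.626, -0.001]
force: [-0.9, -4.8, -5.5]
grip_width: 0.0108
finger_force: 24.9
```

```bash
python3 - <<'E'
from h import *
o,f=wf();pt(o);save(f,"w6.png",s=1.5)
import pickle;pickle.dump(f,open("w6.pkl","wb"))
g=pickle.load(open("f0.pkl","rb"))["scene"]["frame"];f=env.grab_frame("scene")["frame"]
cv2.imwrite("pics/s6.png",np.hstack([cv2.resize(x[140:260,190:340],None,fx=2.6,fy=2.6,interpolation=cv2.INTER_CUBIC) for x in(g,f)])[:,:,::-1])
E
```

```text
{'time_s': 12.7, 'q': [0.041, 0.4141, 1.7772, -0.0007, 0.9514, 0.2591], 'position': [0.5811, 0.0539, 0.2072], 'tool_rot': [-0.0001, 0.7798, 0.6261, -0.0006], 'force': [-0.908, -4.8128, -5.5006], 'grip_width': 0.0108, 'finger_force': 24.8503}
```

View pics/w6.png

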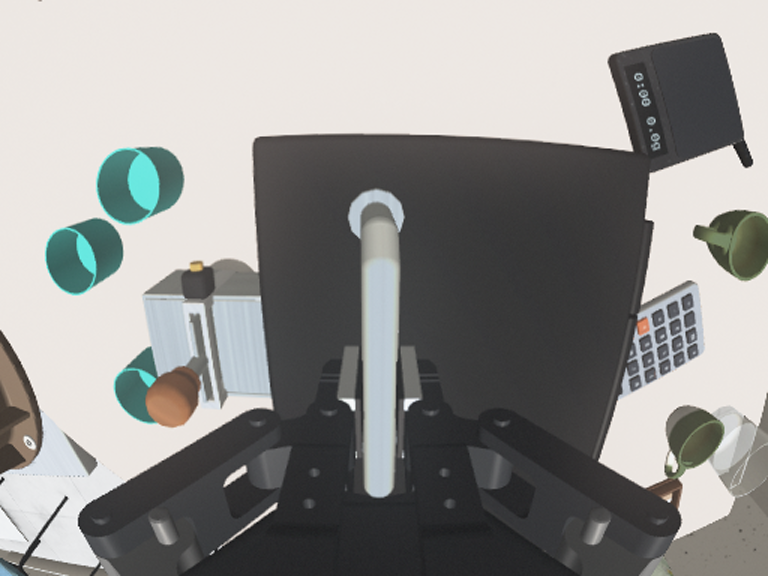

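The wrist view shows the bar between the pads at (378,370). The force is low after a 5 mm lift, which suggests the lid is free. I'll follow the arc a little further to be sure.

>>> send_rows --series "1 0 2 0 1;1 0 2 0 1;0 0 2 0 1;1 0 2 0 1;0 0 0 0 1"

```text
time_s: 13.3
position: [0.585, 0.0532, 0.2154]
tool_rot: [0.001, 0.78, 0.626, -0.0]
force: [4.0, -11.5, -7.9]
grip_width: 0.011
finger_force: 24.5
```

```bash
python3 - <<'E'
from h import *
pt(env.get_obs());f=env.grab_frame("scene")["frame"]
import pickle
g=pickle.load(open("f0.pkl","rb"))["scene"]["frame"]
cv2.imwrite("pics/s7.png",np.hstack([cv2.resize(x[140:260,190:340],None,fx=2.6,fy=2.6,interpolation=cv2.INTER_CUBIC) for x in(g,f)])[:,:,::-1])
E
```

```text
{'time_s': 13.3, 'q': [0.0401, 0.4094, 1.7615, -0.002, 0.9702, 0.2589], 'position': [0.585, 0.0532, 0.2154], 'tool_rot': [0.0008, 0.7797, 0.6261, -0.0003], 'force': [4.0379, -11.477, -7.9424], 'grip_width': 0.011, 'finger_force': 24.5047}
```

View pics/s7.png

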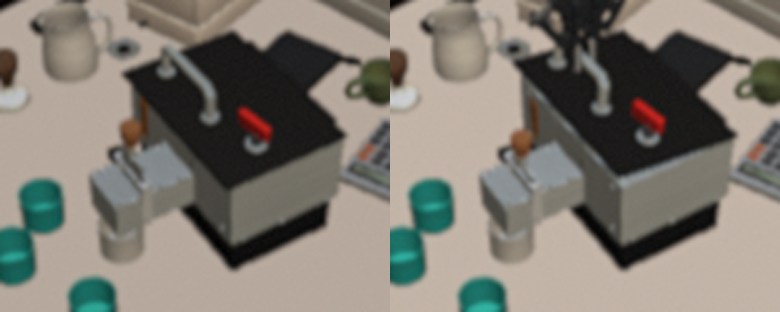

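The right half shows a bright gap under the lid's front edge, so the lid rises freely at about 0.1 rad and the wing needs no turn. The knob is low (gate home) and the cup is in place. I'll compute the arc rows.

```bash
python3 - <<'E'
import numpy as np
ph=np.radians(np.linspace(29.2,86.2,17));b=-130*np.cos(ph);z=130*np.sin(ph);a=np.radians(-12.9)
P=np.c_[(b-b[0])*np.cos(a),(b-b[0])*np.sin(a)-1.5,z-z[0]];R=np.round(P)
print(";".join("%d %d %d 0 1"%tuple(r) for r in np.diff(np.vstack([[0,0,0],R]),axis=0)),P[-1])
E
```

```text
0 -2 0 0 1;4 0 7 0 1;5 -1 7 0 1;4 -2 6 0 1;6 -1 6 0 1;5 -1 6 0 1;6 -1 5 0 1;6 -2 5 0 1;7 -1 4 0 1;7 -2 5 0 1;7 -1 3 0 1;7 -2 3 0 1;7 -2 3 0 1;8 -2 2 0 1;8 -1 2 0 1;7 -2 2 0 1;8 -2 0 0 1 [102.21761422 -24.91095888  66.29243519]
```

>>> send_rows --series "0 -2 0 0 1;4 0 7 0 1;5 -1 7 0 1;4 -2 6 0 1;6 -1 6 0 1;0 0 0 0 1" --newtons 30

```text
time_s: 13.95
position: [0.6031, 0.0488, 0.2423]
tool_rot: [-0.001, 0.78, 0.626, -0.0]
force: [-9.7, 3.6, 3.6]
grip_width: 0.0104
finger_force: 30.2
```

>>> send_rows --series "4 -1 6 0 1;6 -1 6 0 1;6 -2 5 0 1;6 -1 5 0 1;0 0 0 0 1"

```text
time_s: 14.45
position: [0.6267, 0.0433, 0.2643]
tool_rot: [0.0, 0.78, 0.626, 0.001]
force: [-2.3, 4.3, -0.3]
grip_width: 0.0105
finger_force: 30.2
```

>>> send_rows --series "7 -2 4 0 1;7 -1 3 0 1;7 -2 3 0 1;7 -2 3 0 1;0 0 0 0 1"

```text
time_s: 14.95
position: [0.6543, 0.0368, 0.2774]
tool_rot: [-0.0, 0.78, 0.626, 0.001]
force: [-4.4, 7.4, 7.1]
grip_width: 0.0109
finger_force: 31.5
```

>>> send_rows --series "7 -2 3 0 1;7 -2 2 0 1;6 -2 2 0 1;0 0 0 0 1"

```text
time_s: 15.35
position: [0.6747, 0.032, 0.2839]
tool_rot: [-0.0, 0.78, 0.626, 0.001]
force: [1.0, 15.1, 1.8]
grip_width: 0.0105
finger_force: 30.2
```

>>> send_rows --series "7 0 1 0 1;7 -1 1 0 1;0 0 0 0 1;0 0 0 0 1"

```text
time_s: 15.75
position: [0.6881, 0.0292, 0.2859]
tool_rot: [0.0, 0.78, 0.626, 0.0]
force: [-3.0, 3.1, 5.6]
grip_width: 0.0106
finger_force: 30.3
```

```bash
python3 - <<'E'
from h import *
o=env.get_obs();pt(o)
d=np.array(o["position"])-[.579,.0543,.202];bx=.975*d[0]-.2226*d[1]-.12;z=.05+d[2];print("lift",np.arctan2(z,-bx)-np.arctan2(.05,.12),"r",np.hypot(bx,z))
fs={c:env.grab_frame(c) for c in("scene","top")}
import pickle;pickle.dump(fs,open("f1.pkl","wb"));g=pickle.load(open("f0.pkl","rb"))
for n in["milk_pitcher","tamper","jar","dosing_cup"]:
    for c in fs: print(n,c,[np.round(r["pixel"],1).tolist() for r in env.look_for(fs[c],n)[:4]])
a,b=fs["scene"]["frame"][110:270,130:390],fs["top"]["frame"][90:260,130:390]
cv2.imwrite("pics/end.png",np.hstack([cv2.resize(x,(390,int(x.shape[0]*1.5)),interpolation=cv2.INTER_CUBIC)[:240] for x in(a,b)])[:,:,::-1])
E
```

```text
{'time_s': 15.75, 'q': [-0.0016, 0.4921, 1.4359, 0.0, 1.2125, 0.2164], 'position': [0.6881, 0.0292, 0.2859], 'tool_rot': [0.0003, 0.7798, 0.626, 0.0004], 'force': [-3.0008, 3.0715, 5.6288], 'grip_width': 0.0106, 'finger_force': 30.3393}
lift 1.115717849672429 r 0.1341629073860085
milk_pitcher scene [[214.0, 154.7]]
milk_pitcher top [[160.0, 161.3]]
tamper scene [[191.5, 166.8]]
tamper top [[157.0, 192.0], [295.4, 138.6]]
jar scene [[359.9, 277.2], [236.2, 234.5]]
jar top [[369.6, 178.0]]
dosing_cup scene [[205.1, 218.6], [191.4, 237.4], [225.5, 256.1], [235.6, 236.4]]
dosing_cup top [[369.3, 178.5]]
```

View pics/end.png

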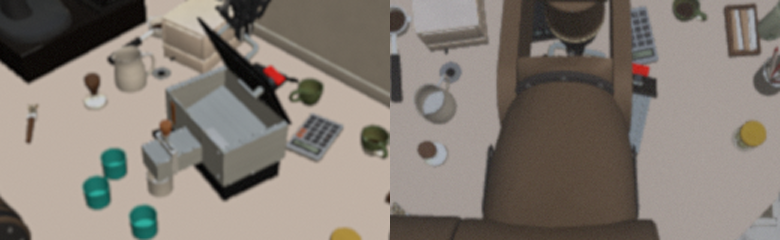

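The lid is held open at about 1.1 rad, the gate is home, the cup is under the spout, and the pitcher, tamper and jar haven't moved. Handing in.

```bash
python3 -c "
from station import env
print(env.hand_in())"
```

```text
the job is handed in; nothing more can be done
None
```

The job is handed in, with no verdict returned: the gate went up to its stop and then home, the test lift found the lid free so I left the wing alone, and the lid is held open at about 1.1 rad with the cup under the spout and the pitcher, tamper and jar unmoved.

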